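# Stand the carved owl on the display ledge

### The job

Take the carved owl off the sloping rest and stand it upright on the display ledge under the lamp, midway between the two pieces already standing there, facing straight out of the open front of the ledge. Holding it, press it gently back until it is firm against the back rail, then let go. Do not touch the lamp or shift any of the other things.

Things in the scene. Friction and masses are not known exactly. Their poses are not given: they have to be found in the camera images.
- owl: Carved brown wooden owl, ~0.16 kg, 120 mm tall with ears: a block 52 mm wide (y), 44 mm deep (x), flat sides and back up to 94 mm, then a 48 mm wide head to 114 mm. Origin: centre of underside; z to its head, -x out of its face, +x out of its back. It starts reclining on the rest, face up, z leaning 30 degrees from vertical towards the rest's +x. Grip across its sides (y), 70 to 80 mm up.
- owl_beak (a point): Tip of the owl's beak: in the owl's frame at x = -25, z = 92 mm.
- rest: Fixed pale wooden sloping rest: base board 160 x 90 x 12 mm (from 50 mm behind to 110 mm ahead of the origin along x), carrying a 36 mm wide sloping back and foot lip, narrower than the owl. Origin on the bench, 45 mm below the owl's underside centre. The owl's head leans to its +x. The back reaches 129 mm above the bench.
- ledge: Fixed pale plywood display board, 540 mm long (y), 20 mm thick, lying on the bench, from x = -55 to x = +70 mm. Origin: on the bench, at the middle of its length; +x points to its back, -x is its open front, towards the robot. Its top is at z = 20 mm.
- rail: Fixed dark wooden back rail on the ledge, 460 mm long (y), 14 mm thick, 45 mm tall, its top 65 mm above the bench. Origin: bottom middle of its front face, the face the owl's back is pressed against, 24 mm behind the ledge's origin and 20 mm above the bench; axes as the ledge.
- lamp: Fixed aluminium strip lamp over the ledge, 50 mm deep (x), 540 mm long (y), 22 mm high, on two thin posts (y = +-255, x = +15 mm from its origin). Origin: centre of its underside, 245 mm above the bench, 10 mm behind the ledge's origin; its front edge is 15 mm in front of the ledge's origin, so a hand pointing straight down cannot reach the owl's place.
- bear: Loose dark carved bear on all fours, 72 mm long (y), 52 mm deep (x), 90 mm tall, standing on the ledge at one side of the owl's place. Origin: centre of its underside, which stands 14 mm in front of the ledge's origin line (x = -14 mm).
- turned_box: Loose round turned wooden box with a knobbed lid, 74 mm across, 82 mm tall, standing on the ledge at the other side, 260 mm from the bear centre to centre. Origin: centre of its underside, also 14 mm in front of the ledge's origin line. Bear and box may be either way round.
- mallet: Bystander: carver's wooden mallet lying on the bench, 240 mm long (x), head 60 mm thick; origin on the bench under its middle, head towards +x.
- gouge: Bystander: gouge with a wooden handle lying on the bench, 185 mm long (x), 24 mm thick; origin on the bench under its middle.
- oil_jar: Bystander: amber glass jar, 60 mm across, 90 mm tall; origin centre of its underside.
Not all that is in view belongs to the job. What is shaped like the owl but pink, purple or turquoise is not meant.

How it is judged:
By the outcome, as a careful person would: the job done as asked, in the order asked, and still so for the second after the job is handed in, with the robot touching nothing.
It also fails if it takes over 64 s, if anything falls off the work surface, if the arm or the gripper's body presses on something with over 40 N, if the wrist force passes 120 N, or if a joint passes its speed limit or range.

### The arm

A 7-joint arm with a two-finger parallel gripper is mounted at the origin on the work surface. World frame = base frame: x ahead of the robot, y to its left, z up, the work surface at z = 0. Lengths are in m, angles in rad, forces in N, time in s.
With the tool pointing down it reaches from about 0.4 to 0.85 m from the base axis. Payload 4.5 kg.
Tool frame: the origin (TCP) lies at the very end of the fingers, on their centre line; the grasp point (between the pads) lies 19 mm behind it; z points along the fingers, y is the line along which they close (so a half turn about z gives the same grasp; the last joint's range is limited). The gripper opens to 88 mm and grips with 3 to 60 N. Pads are 18 mm wide; open, the fingers measure 123 mm over their backs; the gripper's body (75 mm by 187 mm) begins 45 mm behind the grasp point.
Start: joints at [-1.154, 0.689, -0.195, 1.565, 0.157, 0.902, -0.215], TCP at [0.233, 0.58, 0.239] pointing down, gripper open.
Joint ranges: [-3.01, 3.01], [-0.46, 2.08], [-1.47, 1.51], [0.13, 2.56], [-1, 4.14], [0.04, 2.09], [-2.66, 2.66]. Speed limits (rad/s): [2.57, 2.57, 3.14, 3.14, 3.14, 3.14, 3.14].

### API

Orientations are given as a unit quaternion [x, y, z, w].
In Python, from plant import r gives the robot as it stands. The module is installed in compiled form; this text tells all that it offers.
- The arm moves only by the tool step_arm, never from a script. Its argument "increments" is a list of rows, each a list of 2 entries, a list of its own where there are three numbers: the shift along the world's x, y, z in cm, then the turn, a rotation vector about the world's x, y, z in degrees. A call has exactly 10 rows; each row shifts and turns the commanded pose from where the row before left it; what a row does not reach is not made up. A row lasts 1/10 s, in which the tool goes at most 50 mm and 8.59 degrees, less where a joint would pass 70% of its speed; a pose out of reach is approached as far as the arm can. A call is refused whole if a number of a shift passes 5 or a number of a turn 8.59, either way. A call with a gripper value outside its range is refused whole. "fingers" is the opening, from 0 (shut) to 1 (fully open), set as the call begins (left out, the last holds). The fingers move at their own pace and stop on an object; "grip_force" is the grip in N (left out, the last holds). Time passes only in rows, so rows that do not move let the fingers close, or fill a call up. It gives the time, the measured TCP pose, the force, the opening and the grip force at its end, in the units of the state.
- r.get_state(): the state, without advancing time (a new reading comes with each control period).
- r.snapshot(name): name is "side" or "top"; returns (picture, depth): 420x560x3 uint8, red, green, blue; 420x560 float32, m along the optical axis (not along the pixel's ray), 0 where there is no reading.
- r.calibration(name): a dict with "fov_y" (degrees; the focal length in pixels is half the picture's height over the tangent of half this angle, whatever the lens; pixels are square), "cx", "cy" (the principal point, pixels), "R" (3x3) and "t" (3): a world point X has camera coordinates R X + t. Camera axes: x right, y down, z forward; pixel columns grow to the right and rows downward; lengths in m; the calibration is good to about 2 mm. A picture is of the moment at which its call begins. calibration takes no time and is no camera call.
- r.finish_job(): hands the job in; it is judged then, once.
The state is a dict: "clock": time; "q": joint angles; "qd": joint speeds; "joint_torque": joint torques, N m; "tool_pos": TCP position; "eef_rot": TCP orientation; "contact_force": force on the tool from outside, world axes, zero at the start; "moment": the same for the moment, N m; "opening": opening from 0.0 (shut) to 1.0 (fully open); "finger_force": force on a finger pad.
Only numpy, scipy, OpenCV 4.12 (cv2) and the standard library are available. Lean on these libraries where they do the work, as an engineer would, in place of code of your own. Each camera call takes 0.05 s, during which the arm holds its last target. There are 200 camera calls.

## Working session

There is one attempt and no reset: what is moved stays moved. The work goes in short steps, Python scripts to look and compute and a tool call to move; the robot and the scene stay as the last step left them, time stands still between calls to the robot, and variables do not carry over. Pictures are saved under pics/ and viewed, at most 10 in all, crops included, and the job is handed in when it is done.

Besides the shell and the picture viewer there is one more tool, called after ">>>" by a JSON object that holds its "method" and its "body", one argument or row to a line. step_arm: Moves the arm, as the interface text tells. Its arguments: {"type":"object","properties":{"increments":{"type":"array","items":{"type":"array"}},"fingers":{"type":"number"},"grip_force":{"type":"number"}},"required":["increments"]}

```bash
mkdir -p pics; cat > h.py <<'E'
import numpy as np, cv2
from plant import r
def snap(n):
    im,d=r.snapshot(n); c=r.calibration(n); return im,d,c
def pts(d,c):
    f=d.shape[0]/2/np.tan(np.radians(c["fov_y"])/2)
    v,u=np.mgrid[:d.shape[0],:d.shape[1]]
    P=np.stack([(u-c["cx"])/f*d,(v-c["cy"])/f*d,d],-1)
    W=(P-np.array(c["t"]))@np.array(c["R"])
    W[d<=0]=np.nan
    return W
def proj(X,c,h=420):
    f=h/2/np.tan(np.radians(c["fov_y"])/2)
    p=np.array(c["R"])@X+np.array(c["t"]); return p[:2]/p[2]*f+[c["cx"],c["cy"]]
E
python3 - <<'E'
from h import *
for n in("side","top"):
    im,d,c=snap(n); cv2.imwrite(f"pics/{n}0.png",im[:,:,::-1]); np.savez(f"{n}0.npz",im=im,d=d)
    print(n,c,(d>0).mean())
print(r.get_state())
E
```

```text
side {'fov_y': 52.35565531507644, 'cx': 274.70101748231997, 'cy': 212.36107536747983, 'R': array([[ 0.99666341, -0.08154843,  0.00344896],
       [-0.04313795, -0.56215106, -0.82590877],
       [ 0.0692904 ,  0.82300428, -0.56379323]]), 't': array([-0.48785472,  0.15762499,  1.18897704])} 0.9961437074829932
top {'fov_y': 49.741919019855004, 'cx': 286.6912708165995, 'cy': 203.33629945707412, 'R': array([[-0.0108469 , -0.99989653,  0.00944829],
       [-0.9986575 ,  0.01035387, -0.05075417],
       [ 0.05065109, -0.00998614, -0.99866648]]), 't': array([0.00800316, 0.48785188, 1.25489343])} 0.9959821428571428
{'clock': 0.1, 'q': array([-1.15423097,  0.68989884, -0.19450963,  1.56622794,  0.15732978,
        0.90251594, -0.21509001]), 'qd': array([-0.00141759, -0.00301131, -0.00051659, -0.0043821 ,  0.00068537,
        0.00094993, -0.00016329]), 'joint_torque': array([-3.44544940e-03, -5.28517306e+01, -1.27145827e+00, -1.53840172e+01,
       -5.25204185e-02,  1.99833652e-03,  4.35006280e-05]), 'tool_pos': array([0.23327153, 0.57922492, 0.237994  ]), 'eef_rot': array([ 1.90169703e-01,  9.81750884e-01, -8.24387507e-04, -8.19954699e-05]), 'contact_force': array([-0.41172032,  0.44346404, -0.33511997]), 'moment': array([ 0.06213641, -0.04067794, -0.03381171]), 'finger_force': 0.0, 'opening': 0.9975687573027897}
```

View pics/side0.png

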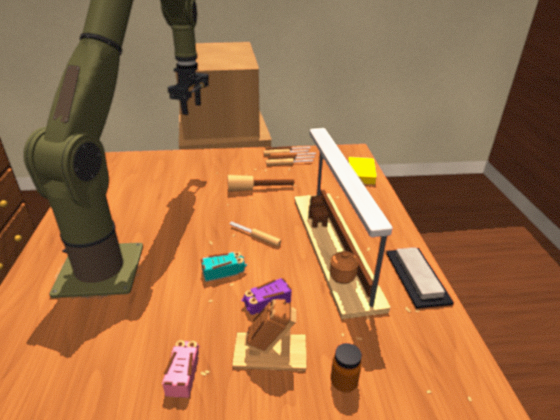

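View pics/top0.png

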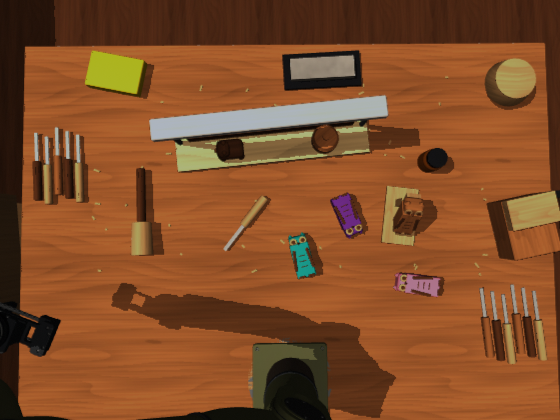

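The side view shows the owl on the rest at about (270,325), with the ledge, bear (318,205) and box (343,265) under the lamp. The top view has the owl at (408,215), rest board at (402,216), bear at (230,150) and box at (325,138).

```bash
python3 - <<'E'
from h import *
out=[]
for n,b in(("side",(220,280,320,380)),("top",(370,170,440,255))):
    z=np.load(n+"0.npz"); im,d=z["im"],z["d"]; c=r.calibration(n); W=pts(d,c)
    x0,y0,x1,y1=b
    out.append(cv2.resize(im[y0:y1,x0:x1,::-1],(400,400*(y1-y0)//(x1-x0)),interpolation=cv2.INTER_CUBIC))
    hsv=cv2.cvtColor(im,cv2.COLOR_RGB2HSV)
    # ledge top
    if n=="top":
        m=(W[...,2]>.012)&(W[...,2]<.03)&(W[...,0]>.5)
        m[:,:160]=0;m[:,385:]=0;m[:115]=0
        m=cv2.morphologyEx(m.astype(np.uint8),cv2.MORPH_OPEN,np.ones((3,3)))
        P=W[m>0]; print("ledge rect",cv2.minAreaRect(P[:,:2].astype(np.float32)),np.median(P[:,2]),len(P))
        R=[];
        cols=np.arange(190,362,4)
        fr=[]
        for u in cols:
            rows=np.where(m[:,u])[0]
            if len(rows): v=rows.max(); fr.append(W[v,u,:2])
        fr=np.array(fr); k=np.polyfit(fr[:,1],fr[:,0],1); print("front edge x=",k,np.std(fr[:,0]-np.polyval(k,fr[:,1])))
        L=(W[...,2]>.24)&(W[...,2]<.30)&(W[...,0]>.5); L[:,:145]=0;L[:,395:]=0;L[:90]=0;L[155:]=0
        P=W[L]; print("lamp",cv2.minAreaRect(P[:,:2].astype(np.float32)),np.median(P[:,2]))
        for nm,(a,b_,c_,e) in dict(bear=(212,130,250,170),box=(308,120,345,160)).items():
            mm=np.zeros(d.shape,bool); mm[b_:e,a:c_]=1; mm&=(W[...,2]>.03)&(W[...,2]<.12)
            P=W[mm]; print(nm,P[:,:2].min(0),P[:,:2].max(0),np.median(P,0),P[:,2].max())
        # rest base
        mm=(W[...,2]>.007)&(W[...,2]<.02); q=np.zeros_like(mm);q[180:252,375:432]=1;mm&=q
        mm=cv2.morphologyEx(mm.astype(np.uint8),cv2.MORPH_OPEN,np.ones((3,3)))
        P=W[mm>0];print("rest",cv2.minAreaRect(P[:,:2].astype(np.float32)),np.median(P[:,2]))
    mm=(W[...,2]>.03);q=np.zeros_like(mm);q[y0:y1,x0:x1]=1;mm&=q
    P=W[mm];print(n,"owl",P.min(0),P.max(0),np.median(P,0),len(P))
h=max(o.shape[0] for o in out)
out=[np.pad(o,((0,h-o.shape[0]),(0,0),(0,0))) for o in out]
cv2.imwrite("pics/crop.png",np.hstack(out))
print([o.shape for o in out])
E
```

```text
side owl [ 0.39613727 -0.3436037   0.03000658] [ 0.5171463  -0.12294274  0.15060972] [ 0.45594939 -0.3230782   0.0756342 ] 2691
ledge rect ((0.5992317199707031, 0.03772120177745819), (0.1919361799955368, 0.5407440066337585), 5.391490936279297) 0.01999276304125918 4432
front edge x= [-0.10005498  0.60716435] 0.015447945666197272
lamp ((0.6699844598770142, 0.04431977868080139), (0.05160455033183098, 0.5406979322433472), 5.406371116638184) 0.26670702221103953
bear [0.60666284 0.10328189] [0.67986212 0.20819574] [0.63470649 0.15545308 0.07263976] 0.1115118133072379
box [ 0.62294255 -0.15849836] [ 0.70326854 -0.05670028] [ 0.65763632 -0.09845932  0.08307924] 0.10458398984427109
rest ((0.4510444402694702, -0.31302618980407715), (0.09089960157871246, 0.15999770164489746), 83.25601959228516) 0.012026687597084295
top owl [ 0.39661053 -0.40186657  0.03000815] [ 0.5752357  -0.28168163  0.15596144] [ 0.45228066 -0.30653928  0.12101656] 1007
[(485, 400, 3), (485, 400, 3)]
```

View pics/crop.png

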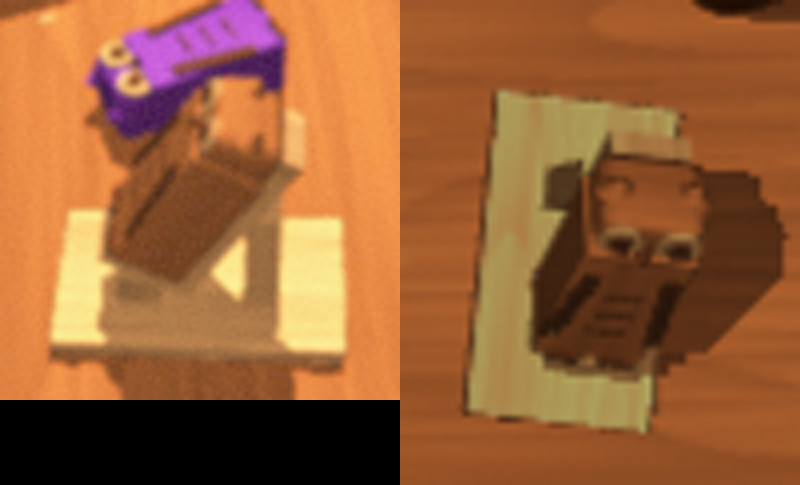

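The crop shows the owl face up on the rest, head at the top (+x), roughly aligned with the board. I'll refine the owl axes and the bear and box positions in the ledge frame.

```bash
python3 - <<'E'
from h import *
from scipy.optimize import least_squares
D={}
for n in("side","top"):
    z=np.load(n+"0.npz"); c=r.calibration(n); D[n]=(z["im"],pts(z["d"],c))
psi=np.radians(5.4); lo=np.array([.670,.0443])-.01*np.array([np.cos(psi),np.sin(psi)])
def rot(p,a): return p@np.array([[np.cos(a),-np.sin(a)],[np.sin(a),np.cos(a)]])
for n in D:
    W=D[n][1]; L=rot(W[...,:2]-lo,psi); z=W[...,2]
    # ledge front edge / rail face / rail ends
    m=(abs(z-.02)<.004)&(abs(L[...,0])<.09)&(abs(L[...,1])<.29)
    print(n,"ledge x pct",np.percentile(L[m][:,0],[1,99]),"y",np.percentile(L[m][:,1],[.5,99.5]))
    m=(abs(z-.065)<.003)&(abs(L[...,0]-.03)<.02)&(abs(L[...,1])<.24)
    if m.sum()>20:
        print(" rail top n",m.sum(),np.percentile(L[m][:,0],[2,50,98]))
    for s in(1,-1):
        m=(z>.035)&(z<.112)&(L[...,0]<.02)&(L[...,0]>-.08)&(abs(L[...,1]*s-.13)<.065)
        P=L[m]; zz=z[m]
        lohi=np.percentile(P,[1,50,99],axis=0); print(" side",s,m.sum(),lohi.round(4).tolist(),zz.max())
        k=zz<.095
        # circle fit r=.037
        if k.sum()>40:
            f=least_squares(lambda q:np.hypot(*(P[k]-q).T)-.037,P[k].mean(0),loss="soft_l1",f_scale=.002); print("  circ",f.x,np.sqrt(np.mean(f.fun**2)))
# owl frame
a=np.radians(-6.74); o=np.array([.451-.03*np.cos(a),-.313-.03*np.sin(a),.045])
Y=np.array([-np.sin(a),np.cos(a),0]); f=np.array([np.cos(a),np.sin(a),0]); t=np.radians(30)
Z=f*np.sin(t)+[0,0,np.cos(t)]; X=np.cross(Y,Z)
for n in D:
    im,W=D[n]; hs=cv2.cvtColor(im,cv2.COLOR_RGB2HSV)
    O=(W-o)@np.stack([X,Y,Z],1)
    m=(abs(O[...,0])<.035)&(abs(O[...,1])<.04)&(O[...,2]>-.005)&(O[...,2]<.13)&(W[...,2]>.03)
    P=O[m]; b=(P[:,2]>.012)&(P[:,2]<.085)
    print(n,"owl",m.sum(),np.percentile(P,[1,50,99],axis=0).round(4).tolist())
    Fm=b&(abs(P[:,1])<.02)&(P[:,0]<-.012)
    if Fm.sum()>30:
        Q=P[Fm]; A=np.c_[Q[:,1:],np.ones(len(Q))]; k=np.linalg.lstsq(A,Q[:,0],rcond=None)[0]; print(" face x= y,z,1",k,Fm.sum())
    for s in(1,-1):
        Fm=b&(abs(P[:,0])<.016)&(P[:,1]*s>.018)
        if Fm.sum()>30:
            Q=P[Fm]; A=np.c_[Q[:,[0,2]],np.ones(len(Q))]; k=np.linalg.lstsq(A,Q[:,1],rcond=None)[0]; print(" side",s,"y= x,z,1",k,Fm.sum())
print("owl o",o,"Z",Z,"grasp",o+.077*Z-.005*X, "X",X,"ledge o",lo)
E
```

```text
side ledge x pct [-0.05389424  0.06953695] y [-0.27092924  0.26392296]
 rail top n 381 [0.02448262 0.03136396 0.03803022]
 side 1 450 [[-0.039, 0.0757], [-0.0189, 0.1029], [0.009, 0.1406]] 0.10721572472117204
  circ [0.00119513 0.11563883] 0.01306353314396304
 side -1 716 [[-0.0484, -0.1813], [-0.0204, -0.1647], [0.0166, -0.1198]] 0.10157820799268794
  circ [-0.01118118 -0.14077828] 0.009820031114737423
top ledge x pct [-0.05503957  0.02578321] y [-0.26739176  0.26768899]
 rail top n 90 [0.01048196 0.02412418 0.0254557 ]
 side 1 534 [[-0.0404, 0.0795], [-0.0202, 0.1142], [0.0106, 0.151]] 0.1115118133072379
  circ [-0.0036638   0.12748572] 0.011297791213297631
 side -1 621 [[-0.0496, -0.1767], [-0.0192, -0.1399], [0.0173, -0.1079]] 0.10458398984427109
  circ [-0.01046173 -0.14517982] 0.01289107142671779
side owl 1658 [[-0.0225, -0.0281, 0.0017], [-0.0039, -0.0202, 0.0739], [0.0343, 0.0205, 0.1171]]
 face x= y,z,1 [ 0.00082998 -0.00424097 -0.02026977] 209
 side -1 y= x,z,1 [-0.0096702  -0.00643886 -0.02576322] 352
top owl 931 [[-0.0254, -0.0234, 0.001], [-0.0181, 0.0056, 0.0861], [0.0319, 0.0268, 0.1189]]
 face x= y,z,1 [ 0.00843819 -0.0048674  -0.0221036 ] 227
 side 1 y= x,z,1 [-0.00735921 -0.00678454  0.02633171] 78
owl o [ 0.42120733 -0.30947908  0.045     ] Z [ 0.49654448 -0.05868204  0.8660254 ] grasp [ 0.45514105 -0.31348939  0.11418396] X [ 0.86004026 -0.10164027 -0.5       ] ledge o [0.66004438 0.04335892]
```

>>> {"method": "step_arm", "body": {
  "increments": [
    [[2.2,-3.8,0.6],[0,0,1.5]],
    [[2.2,-3.8,0.6],[0,0,1.5]],
    [[2.2,-3.8,0.6],[0,0,1.5]],
    [[2.2,-3.8,0.6],[0,0,1.5]],
    [[2.2,-3.8,0.6],[0,0,1.5]],
    [[2.2,-3.8,0.6],[0,0,1.5]],
    [[2.2,-3.8,0.6],[0,0,1.5]],
    [[2.2,-3.8,0.6],[0,0,1.5]],
    [[2.2,-3.8,0.6],[0,0,1.5]],
    [[2.2,-3.8,0.6],[0,0,1.5]]
  ],
  "fingers": 1,
  "grip_force": 25
}}

```text
clock: 1.1
tool_pos: [0.4539, 0.1979, 0.2988]
eef_rot: [0.06, 0.998, -0.0, -0.0]
contact_force: [0.5, 0.2, 0.0]
opening: 1.0
finger_force: 0.0
```

>>> {"method": "step_arm", "body": {
  "increments": [
    [[-0.2,-4.7,0],[0,-1.5,0]],
    [[-0.2,-4.7,0],[0,-1.5,0]],
    [[-0.2,-4.7,0],[0,-1.5,0]],
    [[-0.2,-4.7,0],[0,-1.5,0]],
    [[-0.2,-4.7,0],[0,-1.5,0]],
    [[-0.2,-4.7,0],[0,-1.5,0]],
    [[-0.2,-4.7,0],[0,-1.5,0]],
    [[-0.2,-4.7,0],[0,-1.5,0]],
    [[-0.2,-4.7,0],[0,-1.5,0]],
    [[-0.2,-4.7,0],[0,-1.5,0]]
  ]
}}

```text
clock: 2.1
tool_pos: [0.4328, -0.272, 0.2987]
eef_rot: [0.06, 0.99, 0.008, 0.131]
contact_force: [0.6, 0.3, 0.1]
opening: 0.997
finger_force: 0.0
```

```bash
cat >> h.py <<'E'
from scipy.spatial.transform import Rotation as Ro
def target(yaw,pitch):
    "tool: points forward along yaw, pitch deg below horizontal; closing line horizontal"
    a,b=np.radians([yaw,pitch]); z=np.array([np.cos(a)*np.cos(b),np.sin(a)*np.cos(b),-np.sin(b)])
    y=np.array([-np.sin(a),np.cos(a),0]); return Ro.from_matrix(np.stack([np.cross(y,z),y,z],1))
def delta(T,p):
    s=r.get_state(); q=Ro.from_quat(s["eef_rot"])
    print("shift cm",((p-s["tool_pos"])*100).round(2),"turn deg",np.degrees((T*q.inv()).as_rotvec()).round(2),"F",s["contact_force"].round(1))
E
python3 - <<'E'
from h import *
T=target(-6.74,75); d=T.as_matrix()[:,2]; g=np.array([.4551,-.3135,.1142])+.019*d
print(d,g); delta(T,g-.11*d); delta(T,g)
E
```

```text
[ 0.25703034 -0.03037606 -0.96592583] [ 0.45998358 -0.31407715  0.09584741]
shift cm [-0.11 -3.87 -9.66] turn deg [-1.79  0.16 -0.05] F [0.6 0.3 0.1]
shift cm [  2.72  -4.21 -20.28] turn deg [-1.79  0.16 -0.05] F [0.6 0.3 0.1]
```

>>> {"method": "step_arm", "body": {
  "increments": [
    [[0,-1.0,-2.4],[-0.6,0,0]],
    [[0,-1.0,-2.4],[-0.6,0,0]],
    [[0,-1.0,-2.4],[-0.6,0,0]],
    [[-0.1,-0.9,-2.5],[0,0.2,0]],
    [[0,0,0],[0,0,0]],
    [[0.6,-0.1,-2.1],[0,0,0]],
    [[0.6,-0.1,-2.1],[0,0,0]],
    [[0.6,-0.1,-2.1],[0,0,0]],
    [[0.5,0,-2.1],[0,0,0]],
    [[0,0,0],[0,0,0]]
  ]
}}

```text
clock: 3.1
tool_pos: [0.4557, -0.311, 0.1167]
eef_rot: [0.057, 0.99, -0.007, 0.129]
contact_force: [-0.3, 0.4, 0.6]
opening: 0.997
finger_force: 0.0
```

```bash
python3 - <<'E'
from h import *
T=target(-6.74,75); d=T.as_matrix()[:,2]; g=np.array([.4551,-.3135,.1142])+.019*d
delta(T,g)
o=[]
for n,(x0,y0,x1,y1) in(("side",(210,240,330,380)),("top",(350,160,460,260))):
    im,_,_=snap(n); o.append(cv2.resize(im[y0:y1,x0:x1,::-1],(390,450),interpolation=cv2.INTER_CUBIC))
cv2.imwrite("pics/pre.png",np.hstack(o))
E
```

```text
shift cm [ 0.43 -0.31 -2.08] turn deg [-0.1  -0.2  -0.13] F [-0.3  0.4  0.6]
```

View pics/pre.png

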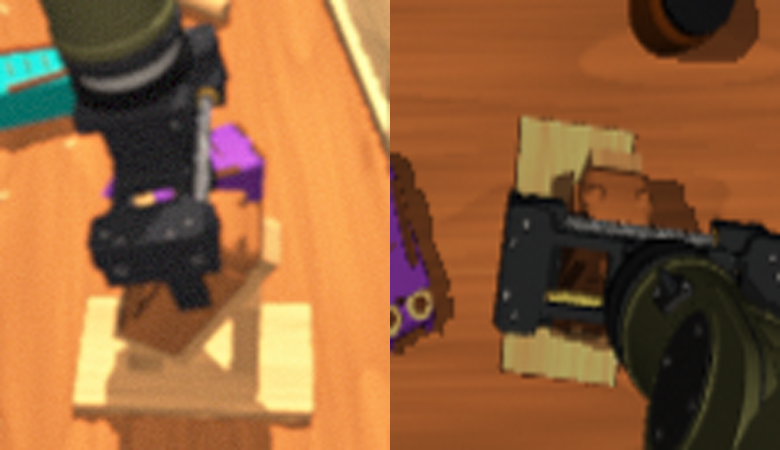

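The fingers straddle the owl: the near finger is at about (190,290) in the left crop, with the palm clear of the head. I'll go down the last 2 cm and close.

>>> {"method": "step_arm", "body": {
  "increments": [
    [[0,-0.3,0],[0,0,0]],
    [[0.1,0,-0.5],[0,0,0]],
    [[0.1,0,-0.5],[0,0,0]],
    [[0.1,0,-0.5],[0,0,0]],
    [[0.1,0,-0.5],[0,0,0]],
    [[0,0,0],[0,0,0]],
    [[0,0,0],[0,0,0]],
    [[0,0,0],[0,0,0]],
    [[0,0,0],[0,0,0]],
    [[0,0,0],[0,0,0]]
  ]
}}

```text
clock: 4.2
tool_pos: [0.4602, -0.3161, 0.0991]
eef_rot: [0.058, 0.99, -0.007, 0.128]
contact_force: [-0.3, 0.1, -1.0]
opening: 0.997
finger_force: 0.0
```

>>> {"method": "step_arm", "body": {
  "increments": [
    [[0,0,0],[0,0,0]],
    [[0,0,0],[0,0,0]],
    [[0,0,0],[0,0,0]],
    [[0,0,0],[0,0,0]],
    [[0,0,0],[0,0,0]],
    [[0,0,0],[0,0,0]],
    [[0,0,0],[0,0,0]],
    [[0,0,0],[0,0,0]],
    [[0,0,0],[0,0,0]],
    [[0,0,0],[0,0,0]]
  ],
  "fingers": 0,
  "grip_force": 25
}}

```text
clock: 5.2
tool_pos: [0.4605, -0.3157, 0.099]
eef_rot: [0.058, 0.99, -0.007, 0.129]
contact_force: [0.2, 2.4, 1.9]
opening: 0.587
finger_force: 24.9
```

>>> {"method": "step_arm", "body": {
  "increments": [
    [[0,0,0.4],[0,0,0]],
    [[0,0,0.6],[0,0,0]],
    [[0,0,1.0],[0,0,0]],
    [[-0.2,0,2],[0,0,0]],
    [[-0.3,0,2.5],[0,0,0]],
    [[-0.3,0,2.5],[0,0,0]],
    [[-0.3,0,2.5],[0,0,0]],
    [[-0.3,0,2],[0,0,0]],
    [[0,0,1],[0,0,0]],
    [[0,0,0],[0,0,0]]
  ]
}}

```text
clock: 6.2
tool_pos: [0.4467, -0.3168, 0.2456]
eef_rot: [0.058, 0.99, -0.008, 0.13]
contact_force: [1.2, 1.5, -2.7]
opening: 0.589
finger_force: 24.9
```

```bash
cat >> h.py <<'E'
PSI=5.4
def owl_off():
    a=np.radians(-6.74); o=np.array([.4212,-.3095,.045])
    Ow=Ro.from_euler("ZY",[-6.74,30],degrees=True)
    tl=np.array([.4605,-.3157,.0990]); off=Ow.inv().apply(tl-o); 
    rel=Ow.inv()*Ro.from_quat([.058,.990,-.007,.129]); return off,rel
def place(x,y,z):
    "TCP pose for owl underside centre at ledge-frame x,y (m), world z"
    off,rel=owl_off(); off=off*[1,0,1]
    Q=Ro.from_euler("Z",PSI,degrees=True); lo=np.array([.66004,.04336,0])
    return lo+Q.apply(np.array([x,y,z])+off)
E
python3 - <<'E'
from h import *
print(owl_off()[0], r.get_state()["finger_force"],r.get_state()["opening"])
T=target(PSI,45)
print("rel pitch check",np.degrees(((Ro.from_euler("Z",PSI,degrees=True)*owl_off()[1])*T.inv()).as_rotvec()))
for p in((-.13,-.014,.10),(-.13,-.014,.03),(-.02,-.014,.026),(-.001,-.014,.021)):
    print(place(*p)); delta(T,place(*p))
E
```

```text
[ 0.00742975 -0.00154474  0.0666434 ] 24.90109475090918 0.5890680809467773
rel pitch check [0.01864294 0.15821014 0.06843862]
[0.53933124 0.01788725 0.1666434 ]
shift cm [ 9.26 33.47 -7.89] turn deg [ -0.31 -30.12  11.85] F [ 1.2  1.5 -2.7]
[0.53933124 0.01788725 0.0966434 ]
shift cm [  9.26  33.47 -14.89] turn deg [ -0.31 -30.12  11.85] F [ 1.2  1.5 -2.7]
[0.64884306 0.02823917 0.0926434 ]
shift cm [ 20.21  34.5  -15.29] turn deg [ -0.31 -30.12  11.85] F [ 1.2  1.5 -2.7]
[0.66775873 0.03002723 0.0876434 ]
shift cm [ 22.1   34.68 -15.79] turn deg [ -0.31 -30.12  11.85] F [ 1.2  1.5 -2.7]
```

>>> {"method": "step_arm", "body": {
  "increments": [
    [[0.8,3.3,0],[0,-3,1.2]],
    [[0.8,3.4,0],[0,-3,1.2]],
    [[0.8,3.4,0],[0,-3,1.2]],
    [[0.8,3.4,0],[0,-3,1.2]],
    [[0.8,3.4,0],[0,-3,1.2]],
    [[0.8,3.4,0],[0,-3,1.2]],
    [[0.8,3.4,0],[0,-3,1.2]],
    [[0.8,3.4,0],[0,-3,1.2]],
    [[0.8,3.4,0],[0,-3,1.2]],
    [[0.8,3.0,0],[0,-3,1.1]]
  ]
}}

```text
clock: 7.2
tool_pos: [0.4632, -0.1504, 0.2306]
eef_rot: [0.005, 0.978, 0.001, 0.21]
contact_force: [-0.7, -0.3, -2.0]
opening: 0.588
finger_force: 24.9
```

>>> {"method": "step_arm", "body": {
  "increments": [
    [[0,0,-1.5],[0,0,0]],
    [[0,0,-2],[0,0,0]],
    [[0,0,-2],[0,0,0]],
    [[0,0,-2],[0,0,0]],
    [[0,0,-1.5],[0,0,0]],
    [[0,0,-1],[0,0,0]],
    [[0,0,0],[0,0,0]],
    [[0,0,0],[0,0,0]],
    [[0,0,0],[0,0,0]],
    [[0,0,0],[0,0,0]]
  ]
}}

```text
clock: 8.2
tool_pos: [0.4639, -0.151, 0.1321]
eef_rot: [0.004, 0.978, 0.0, 0.211]
contact_force: [0.2, -0.1, -1.5]
opening: 0.591
finger_force: 24.9
```

```bash
python3 - <<'E'
from h import *
T=target(PSI,45)
s=r.get_state(); print(s["clock"],s["opening"],s["q"].round(2))
for p in((-.13,-.014,.05),(-.06,-.014,.03),(-.01,-.014,.026),(-.001,-.014,.021)): delta(T,place(*p))
im,d,c=snap("side"); cv2.imwrite("pics/mid.png",cv2.resize(im[110:340,160:420,::-1],(780,600)[:2],interpolation=cv2.INTER_CUBIC)); np.savez("mid.npz",im=im,d=d)
# owl vertical check: owl points in the frame
W=pts(d,c); st=s["tool_pos"]; o=st+(place(0,0,0)*0)
Q=Ro.from_euler("Z",PSI,degrees=True); off=owl_off()[0]*[1,0,1]; o=st-Q.apply(off)
O=Q.inv().apply((W-o).reshape(-1,3)).reshape(W.shape)
m=(abs(O[...,0])<.03)&(abs(O[...,1])<.034)&(O[...,2]>-.02)&(O[...,2]<.13)
P=O[m]; print(m.sum(),np.nanpercentile(P,[1,50,99],axis=0).round(4).tolist())
E
```

```text
8.2 0.590587616583499 [ 0.84  0.85 -0.92  2.43  2.14  0.64 -0.28]
shift cm [ 7.54 16.89 -1.55] turn deg [  0.77 -20.69   5.81] F [ 0.2 -0.1 -1.5]
shift cm [14.51 17.55 -3.55] turn deg [  0.77 -20.69   5.81] F [ 0.2 -0.1 -1.5]
shift cm [19.49 18.02 -3.95] turn deg [  0.77 -20.69   5.81] F [ 0.2 -0.1 -1.5]
shift cm [20.38 18.11 -4.45] turn deg [  0.77 -20.69   5.81] F [ 0.2 -0.1 -1.5]
533 [[-0.0288, -0.0306, -0.0197], [0.0044, -0.0234, 0.0566], [0.0288, 0.0195, 0.1186]]
```

View pics/mid.png

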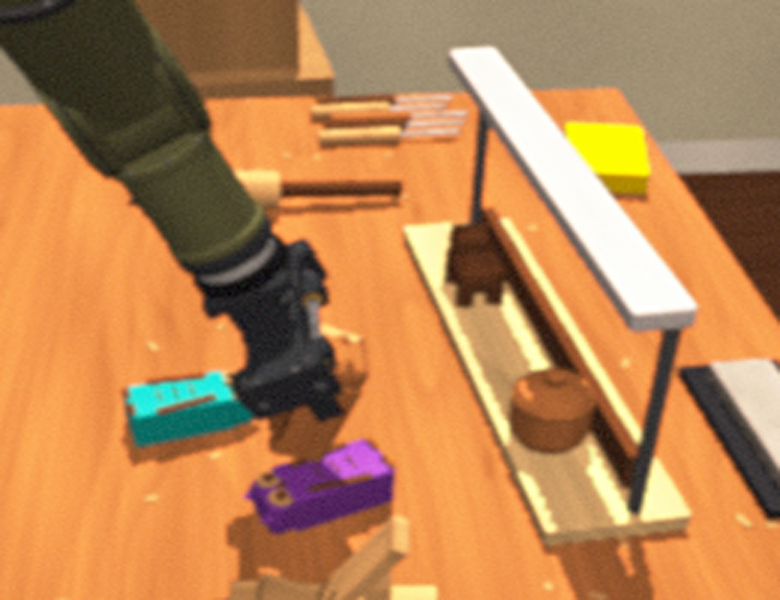

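The owl is held at about (320,430), still tilted because joint speed limited the move. Purple and turquoise are undisturbed; bear is at (475,265) and box at (553,410). I'll raise it, then go on more slowly.

>>> {"method": "step_arm", "body": {
  "increments": [
    [[0,0,2.5],[0,0,0]],
    [[0,0,2.5],[0,0,0]],
    [[0.9,1.6,0],[0,-1,0]],
    [[0.9,1.6,0],[0,-1,0]],
    [[0.9,1.6,0],[0,-1,0]],
    [[0.9,1.6,0],[0,-1,0]],
    [[0.9,1.6,0],[0,-1,0]],
    [[0.9,1.6,0],[0,-1,0.5]],
    [[0.9,1.6,0],[0,-1,0.5]],
    [[0.9,1.6,0],[0,-1,0.5]]
  ]
}}

```text
clock: 9.25
tool_pos: [0.536, -0.0222, 0.182]
eef_rot: [-0.008, 0.96, 0.004, 0.278]
contact_force: [0.0, 0.1, -1.9]
opening: 0.587
finger_force: 24.9
```

```bash
cat >chk.py <<'E'
from h import *
T=target(PSI,45)
s=r.get_state(); print(s["clock"],s["opening"],s["q"].round(2),s["tool_pos"])
for p in((-.13,-.014,.05),(-.06,-.014,.03),(-.01,-.014,.026),(-.001,-.014,.021)): delta(T,place(*p))
E
python3 chk.py
```

```text
9.25 0.5867314633741356 [ 0.55  0.81 -1.03  2.4   2.08  0.83 -0.5 ] [ 0.53597711 -0.022241    0.18195631]
shift cm [ 0.34  4.01 -6.53] turn deg [  0.54 -12.66   4.3 ] F [ 0.   0.1 -1.9]
shift cm [ 7.3   4.67 -8.53] turn deg [  0.54 -12.66   4.3 ] F [ 0.   0.1 -1.9]
shift cm [12.28  5.14 -8.93] turn deg [  0.54 -12.66   4.3 ] F [ 0.   0.1 -1.9]
shift cm [13.18  5.23 -9.43] turn deg [  0.54 -12.66   4.3 ] F [ 0.   0.1 -1.9]
```

>>> {"method": "step_arm", "body": {
  "increments": [
    [[0,0.5,0],[0.1,-1.5,0.5]],
    [[0,0.5,0],[0.1,-1.5,0.5]],
    [[0,0.5,-0.5],[0.1,-1.5,0.5]],
    [[0,0.5,-0.5],[0.1,-1.5,0.5]],
    [[0,0.5,-1],[0.1,-1.5,0.5]],
    [[0,0.5,-1],[0,-1.5,0.5]],
    [[0.1,0.5,-1],[0,-1.5,0.5]],
    [[0.1,0.5,-1],[0,-1.5,0.5]],
    [[0.1,0,-1],[0,-0.7,0.3]],
    [[0,0,-0.5],[0,0,0]]
  ]
}}

```text
clock: 10.25
tool_pos: [0.5519, 0.0167, 0.1159]
eef_rot: [-0.043, 0.926, 0.018, 0.376]
contact_force: [0.1, 0.7, -1.4]
opening: 0.588
finger_force: 24.9
```

>>> {"method": "step_arm", "body": {
  "increments": [
    [[0,0,0],[0,0,0]],
    [[0,0,0],[0,0,0]],
    [[0,0,0],[0,0,0]],
    [[0,0,0],[0,0,0]],
    [[0,0,0],[0,0,0]],
    [[0,0,0],[0,0,0]],
    [[0,0,0],[0,0,0]],
    [[0,0,0],[0,0,0]],
    [[0,0,0],[0,0,0]],
    [[0,0,0],[0,0,0]]
  ]
}}

```text
clock: 11.25
tool_pos: [0.5525, 0.017, 0.1179]
eef_rot: [-0.044, 0.925, 0.018, 0.377]
contact_force: [-0.3, -0.2, -0.8]
opening: 0.59
finger_force: 24.9
```

```bash
python3 chk.py; python3 - <<'E'
from h import *
im,d,c=snap("side"); s=r.get_state()
x=cv2.resize(im[150:330,230:410,::-1],(590,590),interpolation=cv2.INTER_CUBIC); cv2.imwrite("pics/mid2.png",x)
W=pts(d,c)
Q=Ro.from_euler("Z",PSI,degrees=True); off=owl_off()[0]*[1,0,1]; o=s["tool_pos"]-Q.apply(off); print("owl est",o)
O=Q.inv().apply((W-o).reshape(-1,3)).reshape(W.shape)
m=(abs(O[...,0])<.035)&(O[...,1]<-.018)&(O[...,1]>-.034)&(O[...,2]>.0)&(O[...,2]<.055)
P=O[m]; A=np.c_[P[:,[0,2]],np.ones(len(P))]; print(len(P),np.linalg.lstsq(A,P[:,1],rcond=None)[0],np.percentile(P,[2,50,98],axis=0).round(4).tolist())
# tilt: front/back edges of side face per height
for z0 in np.arange(.0,.06,.01):
    k=(P[:,2]>=z0)&(P[:,2]<z0+.01)
    if k.sum()>5: print(z0,P[k,0].min().round(4),P[k,0].max().round(4),k.sum())
E
```

```text
11.25 0.5903090585975737 [ 0.56  1.39 -1.47  2.56  2.28  1.65 -0.38] [0.55249931 0.01695395 0.11787273]
shift cm [-1.32  0.09 -0.12] turn deg [ 0.02 -0.62 -0.06] F [-0.3 -0.2 -0.8]
shift cm [ 5.65  0.75 -2.12] turn deg [ 0.02 -0.62 -0.06] F [-0.3 -0.2 -0.8]
shift cm [10.63  1.22 -2.52] turn deg [ 0.02 -0.62 -0.06] F [-0.3 -0.2 -0.8]
shift cm [11.53  1.31 -3.02] turn deg [ 0.02 -0.62 -0.06] F [-0.3 -0.2 -0.8]
owl est [0.5451156  0.01626898 0.05122719]
238 [-0.01892942 -0.03439177 -0.02402359] [[-0.0231, -0.0284, 0.002], [-0.0017, -0.0253, 0.0288], [0.0209, -0.0199, 0.0537]]
0.0 -0.0237 0.021 38
0.01 -0.0213 0.0205 43
0.02 -0.0232 0.0208 41
0.03 -0.0231 0.0221 49
0.04 -0.0232 0.0222 50
0.05 -0.0236 0.0209 17
```

View pics/mid2.png

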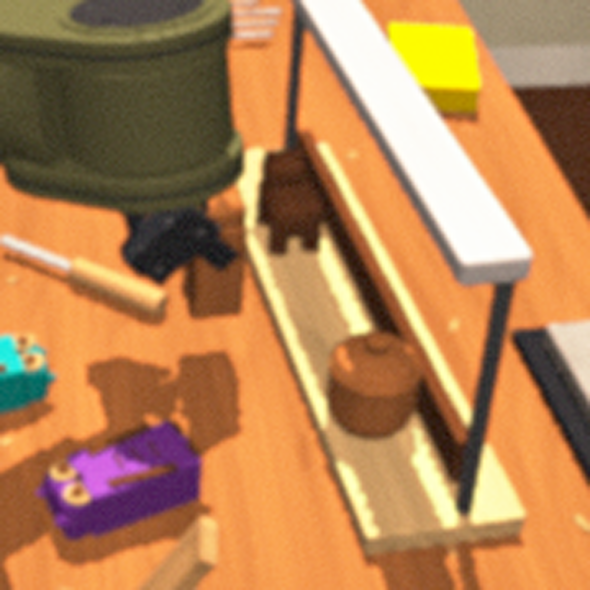

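```bash
python3 - <<'E'
from h import *
s=r.get_state(); Q=Ro.from_euler("Z",PSI,degrees=True); lo=np.array([.66004,.04336,0])
ims=[]
for n in("top","side"):
    im,d,c=snap(n); ims.append(cv2.resize(im[:,:,::-1],(400,300),interpolation=cv2.INTER_AREA))
    L=Q.inv().apply((pts(d,c)-lo).reshape(-1,3)).reshape(im.shape[:2]+(3,))
    hs=cv2.cvtColor(im,cv2.COLOR_RGB2HSV)
    m=(L[...,2]>.12)&(L[...,0]>-.6)&(L[...,0]<-.03)&(abs(L[...,1])<.3)
    P=L[m]
    for z in np.arange(.12,.5,.04):
        k=(P[:,2]>=z)&(P[:,2]<z+.04)
        if k.sum()>5: print(n,z.round(2),"x max",P[k,0].max().round(3),"y rng",P[k,1].min().round(3),P[k,1].max().round(3))
cv2.imwrite("pics/both.png",np.hstack(ims))
E
```

```text
top 0.12 x max -0.095 y rng -0.08 0.049
top 0.16 x max -0.096 y rng -0.109 0.077
top 0.2 x max -0.141 y rng -0.11 0.077
top 0.24 x max -0.187 y rng -0.057 0.046
top 0.28 x max -0.216 y rng -0.052 0.048
top 0.32 x max -0.255 y rng -0.208 0.05
top 0.36 x max -0.215 y rng -0.247 0.049
top 0.4 x max -0.2 y rng -0.299 0.016
top 0.44 x max -0.195 y rng -0.3 -0.095
top 0.48 x max -0.196 y rng -0.3 -0.261
side 0.12 x max -0.094 y rng -0.109 0.041
side 0.16 x max -0.096 y rng -0.113 0.029
side 0.2 x max -0.143 y rng -0.113 0.034
side 0.24 x max -0.596 y rng -0.004 0.02
side 0.32 x max -0.456 y rng -0.19 -0.085
side 0.36 x max -0.288 y rng -0.299 0.045
side 0.4 x max -0.278 y rng -0.3 0.001
side 0.44 x max -0.233 y rng -0.3 -0.151
side 0.48 x max -0.2 y rng -0.3 -0.276
```

View pics/both.png

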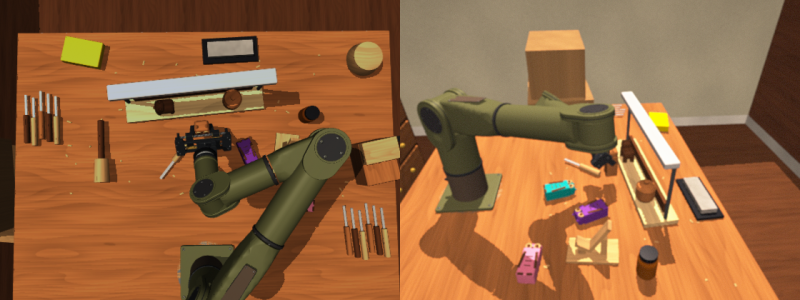

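The arm came round with its elbow out to the right, at two joint limits; the owl is upright in the hand and in front of its place. The forearm is above and in front of the lamp, and reaching forward relaxes both joints. I'll advance in checked pieces.

>>> {"method": "step_arm", "body": {
  "increments": [
    [[0.5,0.05,0],[0,-0.1,0]],
    [[0.5,0.05,0],[0,-0.1,0]],
    [[0.5,0.05,0],[0,-0.1,0]],
    [[0.5,0.05,0],[0,-0.1,0]],
    [[0.5,0.05,0],[0,-0.1,0]],
    [[0.5,0.05,0],[0,-0.1,0]],
    [[0.5,0.05,0],[0,0,0]],
    [[0.5,0.05,0],[0,0,0]],
    [[0.5,0.05,0],[0,0,0]],
    [[0.5,0.05,0],[0,0,0]]
  ]
}}

```text
clock: 12.4
tool_pos: [0.603, 0.022, 0.1179]
eef_rot: [-0.044, 0.923, 0.018, 0.382]
contact_force: [0.7, -0.5, -1.1]
opening: 0.591
finger_force: 24.9
```

```bash
python3 chk.py
```

```text
12.4 0.5905789996764709 [ 0.59  1.4  -1.46  2.41  2.31  1.53 -0.25] [0.60296531 0.02195132 0.11792816]
shift cm [-6.36 -0.41 -0.13] turn deg [ 0.02 -0.01 -0.05] F [ 0.7 -0.5 -1.1]
shift cm [ 0.61  0.25 -2.13] turn deg [ 0.02 -0.01 -0.05] F [ 0.7 -0.5 -1.1]
shift cm [ 5.58  0.72 -2.53] turn deg [ 0.02 -0.01 -0.05] F [ 0.7 -0.5 -1.1]
shift cm [ 6.48  0.81 -3.03] turn deg [ 0.02 -0.01 -0.05] F [ 0.7 -0.5 -1.1]
```

>>> {"method": "step_arm", "body": {
  "increments": [
    [[0.5,0.07,0],[0,0,0]],
    [[0.5,0.07,0],[0,0,0]],
    [[0.5,0.07,0],[0,0,0]],
    [[0.5,0.07,-0.1],[0,0,0]],
    [[0.5,0.07,-0.2],[0,0,0]],
    [[0.5,0.07,-0.2],[0,0,0]],
    [[0.5,0.07,-0.3],[0,0,0]],
    [[0.5,0.07,-0.3],[0,0,0]],
    [[0.5,0.05,-0.3],[0,0,0]],
    [[0,0,0],[0,0,0]]
  ]
}}

```text
clock: 13.4
tool_pos: [0.648, 0.0279, 0.1033]
eef_rot: [-0.044, 0.923, 0.018, 0.382]
contact_force: [-0.7, -0.4, -0.6]
opening: 0.593
finger_force: 24.9
```

```bash
python3 chk.py;  python3 - <<'E'
from h import *
s=r.get_state(); Q=Ro.from_euler("Z",PSI,degrees=True); lo=np.array([.66004,.04336,0])
ims=[]
for n in("top","side"):
    im,d,c=snap(n); 
    x=im[80:220,130:400] if n=="top" else im[110:320,210:410]
    ims.append(cv2.resize(x[:,:,::-1],(400,300 if n=="top" else 400),interpolation=cv2.INTER_CUBIC))
ims[0]=np.pad(ims[0],((0,100),(0,0),(0,0)))
cv2.imwrite("pics/in.png",np.hstack(ims))
W=pts(d,c); L=Q.inv().apply((W-lo).reshape(-1,3)).reshape(W.shape)
m=(abs(L[...,0]+.01)<.035)&(abs(L[...,1]+.014)<.035)&(L[...,2]>.025)&(L[...,2]<.08); P=L[m]
print(len(P),np.percentile(P,[2,50,98],axis=0).round(4).tolist())
m=(abs(L[...,0]+.01)<.035)&(L[...,1]<.05)&(L[...,1]>-.06)&(L[...,2]>.025)&(L[...,2]<.08); P=L[m]
k=P[:,1]<-.03; print(k.sum(),np.percentile(P[k],[5,50,95],axis=0).round(4).tolist())
E
```

```text
13.4 0.592863133991098 [ 0.59  1.42 -1.43  2.28  2.34  1.44 -0.15] [0.64797771 0.02787852 0.10334357]
shift cm [-10.86  -1.     1.33] turn deg [ 0.02 -0.04  0.  ] F [-0.7 -0.4 -0.6]
shift cm [-3.9  -0.34 -0.67] turn deg [ 0.02 -0.04  0.  ] F [-0.7 -0.4 -0.6]
shift cm [ 1.08  0.13 -1.07] turn deg [ 0.02 -0.04  0.  ] F [-0.7 -0.4 -0.6]
shift cm [ 1.98  0.21 -1.57] turn deg [ 0.02 -0.04  0.  ] F [-0.7 -0.4 -0.6]
240 [[-0.0443, -0.0432, 0.0316], [-0.0235, -0.0386, 0.0555], [0.0249, 0.0041, 0.0793]]
196 [[-0.0434, -0.0432, 0.0396], [-0.0217, -0.0395, 0.058], [0.0243, -0.0348, 0.0775]]
```

View pics/in.png

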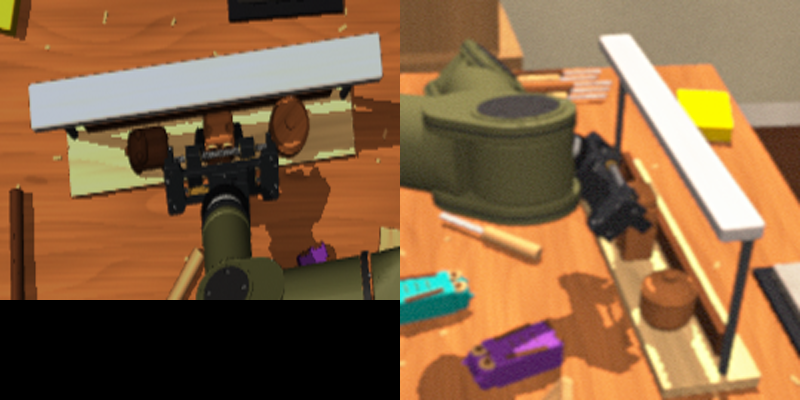

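The owl is hanging upright between bear and box, under the lamp's front edge, nothing touched. I'll check the midpoint once more from the first images before setting it down.

```bash
python3 - <<'E'
from h import *
Q=Ro.from_euler("Z",PSI,degrees=True); lo=np.array([.66004,.04336,0])
for n in("top","side"):
    z=np.load(n+"0.npz"); c=r.calibration(n); W=pts(z["d"],c); L=Q.inv().apply((W-lo).reshape(-1,3)).reshape(W.shape)
    for s in(1,-1):
        m=(L[...,2]>.025)&(L[...,2]<.113)&(L[...,0]<.015)&(L[...,0]>-.07)&(abs(L[...,1]*s-.13)<.07)
        P=L[m]
        for a,b in((.025,.05),(.05,.07),(.07,.085),(.085,.095),(.095,.113)):
            k=(P[:,2]>=a)&(P[:,2]<b)
            if k.sum()>8: print(n,s,a,k.sum(),P[k,:2].min(0).round(4),P[k,:2].max(0).round(4),np.median(P[k,:2],axis=0).round(4))
E
```

```text
top 1 0.025 40 [-0.0511  0.0626] [0.0145 0.1988] [-0.0386  0.0966]
top 1 0.05 123 [-0.0408  0.0793] [0.0114 0.1505] [-0.0347  0.1037]
top 1 0.07 207 [-0.0383  0.0812] [0.0083 0.1542] [-0.0147  0.1018]
top 1 0.085 35 [-0.0383  0.1142] [0.0008 0.1511] [-0.031   0.1278]
top 1 0.095 153 [-0.0378  0.1147] [1.000e-04 1.468e-01] [-0.0184  0.1302]
top -1 0.025 46 [-0.0543 -0.1965] [ 0.0124 -0.0611] [-0.0395 -0.1206]
top -1 0.05 30 [-0.0506 -0.1576] [-0.0099 -0.1073] [-0.0431 -0.1233]
top -1 0.07 302 [-0.0501 -0.1793] [ 0.0148 -0.1079] [-0.0224 -0.1411]
top -1 0.085 203 [-0.0438 -0.1703] [ 0.0143 -0.1131] [-0.0153 -0.1401]
top -1 0.095 42 [-0.0221 -0.1524] [-0.0061 -0.1338] [-0.0143 -0.1435]
side 1 0.025 106 [-0.039   0.0753] [0.0106 0.14  ] [-0.0225  0.0813]
side 1 0.05 146 [-0.0399  0.0729] [0.01   0.1412] [-0.0237  0.0835]
side 1 0.07 131 [-0.0372  0.0788] [0.009  0.1378] [-0.0155  0.1075]
side 1 0.085 45 [-0.0369  0.1095] [-0.      0.1448] [-0.0203  0.1159]
side 1 0.095 60 [-0.0355  0.1143] [0.0004 0.1447] [-0.0152  0.1234]
side -1 0.025 163 [-0.0489 -0.1832] [ 0.0147 -0.1344] [-0.0257 -0.1747]
side -1 0.05 159 [-0.0493 -0.1829] [ 0.0146 -0.1316] [-0.0258 -0.1746]
side -1 0.07 300 [-0.0493 -0.1814] [ 0.0147 -0.1154] [-0.0212 -0.1612]
side -1 0.085 90 [-0.0422 -0.1755] [ 0.0135 -0.1189] [-0.0186 -0.1514]
side -1 0.095 36 [-0.0225 -0.1535] [-0.0052 -0.1347] [-0.0137 -0.1469]
```

>>> {"method": "step_arm", "body": {
  "increments": [
    [[0.3,0.04,-0.2],[0,0,0]],
    [[0.3,0.04,-0.2],[0,0,0]],
    [[0.3,0.04,-0.2],[0,0,0]],
    [[0,0,-0.3],[0,0,0]],
    [[0,0,-0.2],[0,0,0]],
    [[0,0,-0.1],[0,0,0]],
    [[0,0,-0.1],[0,0,0]],
    [[0,0,-0.05],[0,0,0]],
    [[0,0,0],[0,0,0]],
    [[0,0,0],[0,0,0]]
  ]
}}

```text
clock: 14.5
tool_pos: [0.6565, 0.0293, 0.0905]
eef_rot: [-0.044, 0.923, 0.018, 0.382]
contact_force: [-0.2, -0.1, -2.6]
opening: 0.586
finger_force: 24.9
```

>>> {"method": "step_arm", "body": {
  "increments": [
    [[0,0,-0.05],[0,0,0]],
    [[0,0,0],[0,0,0]],
    [[0,0,-0.05],[0,0,0]],
    [[0,0,0],[0,0,0]],
    [[0,0,-0.05],[0,0,0]],
    [[0,0,0],[0,0,0]],
    [[0,0,0],[0,0,0]],
    [[0,0,0],[0,0,0]],
    [[0,0,0],[0,0,0]],
    [[0,0,0],[0,0,0]]
  ]
}}

```text
clock: 15.5
tool_pos: [0.6565, 0.0293, 0.0889]
eef_rot: [-0.044, 0.923, 0.018, 0.382]
contact_force: [-0.3, 0.7, -2.0]
opening: 0.587
finger_force: 24.9
```

```bash
python3 chk.py
```

```text
15.5 0.5874553064207633 [ 0.58  1.45 -1.41  2.25  2.37  1.43 -0.14] [0.65653996 0.02926763 0.08894268]
shift cm [-11.72  -1.14   2.77] turn deg [ 0.02 -0.01 -0.06] F [-0.3  0.7 -2. ]
shift cm [-4.75 -0.48  0.77] turn deg [ 0.02 -0.01 -0.06] F [-0.3  0.7 -2. ]
shift cm [ 0.23 -0.01  0.37] turn deg [ 0.02 -0.01 -0.06] F [-0.3  0.7 -2. ]
shift cm [ 1.12  0.08 -0.13] turn deg [ 0.02 -0.01 -0.06] F [-0.3  0.7 -2. ]
```

>>> {"method": "step_arm", "body": {
  "increments": [
    [[0,0,-0.05],[0,0,0]],
    [[0,0,0],[0,0,0]],
    [[0,0,-0.05],[0,0,0]],
    [[0,0,0],[0,0,0]],
    [[0,0,-0.05],[0,0,0]],
    [[0,0,0],[0,0,0]],
    [[0,0,0],[0,0,0]],
    [[0,0,0],[0,0,0]],
    [[0,0,0],[0,0,0]],
    [[0,0,0],[0,0,0]]
  ]
}}

```text
clock: 16.5
tool_pos: [0.6565, 0.0292, 0.0874]
eef_rot: [-0.044, 0.923, 0.018, 0.382]
contact_force: [0.1, -0.3, -2.4]
opening: 0.585
finger_force: 24.9
```

>>> {"method": "step_arm", "body": {
  "increments": [
    [[0,0,-0.05],[0,0,0]],
    [[0,0,0],[0,0,0]],
    [[0,0,0],[0,0,0]],
    [[0,0,0],[0,0,0]],
    [[0,0,0],[0,0,0]],
    [[0,0,0],[0,0,0]],
    [[0,0,0],[0,0,0]],
    [[0,0,0],[0,0,0]],
    [[0,0,0],[0,0,0]],
    [[0,0,0],[0,0,0]]
  ]
}}

```text
clock: 17.5
tool_pos: [0.6565, 0.0292, 0.0869]
eef_rot: [-0.044, 0.923, 0.018, 0.382]
contact_force: [0.3, 0.2, -0.6]
opening: 0.589
finger_force: 24.9
```

>>> {"method": "step_arm", "body": {
  "increments": [
    [[0,0,-0.03],[0,0,0]],
    [[0,0,0],[0,0,0]],
    [[0,0,0],[0,0,0]],
    [[0,0,0],[0,0,0]],
    [[0,0,-0.03],[0,0,0]],
    [[0,0,0],[0,0,0]],
    [[0,0,0],[0,0,0]],
    [[0,0,0],[0,0,0]],
    [[0,0,0],[0,0,0]],
    [[0,0,0],[0,0,0]]
  ]
}}

```text
clock: 18.5
tool_pos: [0.6565, 0.0293, 0.0863]
eef_rot: [-0.044, 0.923, 0.018, 0.382]
contact_force: [-0.9, 0.6, -1.6]
opening: 0.589
finger_force: 24.9
```

>>> {"method": "step_arm", "body": {
  "increments": [
    [[0,0,-0.04],[0,0,0]],
    [[0,0,0],[0,0,0]],
    [[0,0,0],[0,0,0]],
    [[0,0,0],[0,0,0]],
    [[0,0,0],[0,0,0]],
    [[0,0,0],[0,0,0]],
    [[0,0,0],[0,0,0]],
    [[0,0,0],[0,0,0]],
    [[0,0,0],[0,0,0]],
    [[0,0,0],[0,0,0]]
  ]
}}

```text
clock: 19.5
tool_pos: [0.6566, 0.0293, 0.0861]
eef_rot: [-0.044, 0.923, 0.018, 0.382]
contact_force: [-0.1, -0.7, 0.3]
opening: 0.586
finger_force: 24.9
```

>>> {"method": "step_arm", "body": {
  "increments": [
    [[0,0,-0.04],[0,0,0]],
    [[0,0,0],[0,0,0]],
    [[0,0,0],[0,0,0]],
    [[0,0,0],[0,0,0]],
    [[0,0,0],[0,0,0]],
    [[0,0,0],[0,0,0]],
    [[0,0,0],[0,0,0]],
    [[0,0,0],[0,0,0]],
    [[0,0,0],[0,0,0]],
    [[0,0,0],[0,0,0]]
  ]
}}

```text
clock: 20.5
tool_pos: [0.6567, 0.0293, 0.0859]
eef_rot: [-0.044, 0.923, 0.018, 0.383]
contact_force: [-0.4, 0.0, 5.6]
opening: 0.591
finger_force: 24.9
```

>>> {"method": "step_arm", "body": {
  "increments": [
    [[0.15,0.01,0.02],[0,0,0]],
    [[0.15,0.01,0],[0,0,0]],
    [[0.15,0.01,0],[0,0,0]],
    [[0.15,0.01,0],[0,0,0]],
    [[0.15,0.01,0],[0,0,0]],
    [[0.15,0.01,0],[0,0,0]],
    [[0.15,0.01,0],[0,0,0]],
    [[0.1,0.01,0],[0,0,0]],
    [[0,0,0],[0,0,0]],
    [[0,0,0],[0,0,0]]
  ]
}}

```text
clock: 21.5
tool_pos: [0.6678, 0.0314, 0.0872]
eef_rot: [-0.045, 0.922, 0.02, 0.383]
contact_force: [-4.5, 0.4, 8.9]
opening: 0.588
finger_force: 25.0
```

>>> {"method": "step_arm", "body": {
  "increments": [
    [[0.05,0.01,0],[0,0,0]],
    [[0,0,0],[0,0,0]],
    [[0.05,0,0],[0,0,0]],
    [[0,0,0],[0,0,0]],
    [[0.05,0,0],[0,0,0]],
    [[0,0,0],[0,0,0]],
    [[0,0,0],[0,0,0]],
    [[0,0,0],[0,0,0]],
    [[0,0,0],[0,0,0]],
    [[0,0,0],[0,0,0]]
  ]
}}

```text
clock: 22.5
tool_pos: [0.6693, 0.0316, 0.0873]
eef_rot: [-0.045, 0.922, 0.02, 0.383]
contact_force: [-4.4, -0.3, 10.8]
opening: 0.587
finger_force: 25.0
```

```bash
python3 chk.py
```

```text
22.5 0.5868664881659144 [ 0.58  1.46 -1.41  2.22  2.38  1.4  -0.11] [0.66930201 0.03156756 0.08733414]
shift cm [-13.    -1.37   2.93] turn deg [-0.12  0.12 -0.22] F [-4.4 -0.3 10.8]
shift cm [-6.03 -0.71  0.93] turn deg [-0.12  0.12 -0.22] F [-4.4 -0.3 10.8]
shift cm [-1.05 -0.24  0.53] turn deg [-0.12  0.12 -0.22] F [-4.4 -0.3 10.8]
shift cm [-0.15 -0.15  0.03] turn deg [-0.12  0.12 -0.22] F [-4.4 -0.3 10.8]
```

>>> {"method": "step_arm", "body": {
  "increments": [
    [[0,-0.05,0.03],[0,0,0]],
    [[0,-0.05,0.03],[0,0,0]],
    [[0,0,0],[0,0,0]],
    [[0,0,0],[0,0,0]],
    [[0,0,0],[0,0,0]],
    [[0,0,0],[0,0,0]],
    [[0,0,0],[0,0,0]],
    [[0,0,0],[0,0,0]],
    [[0,0,0],[0,0,0]],
    [[0,0,0],[0,0,0]]
  ]
}}

```text
clock: 23.5
tool_pos: [0.6691, 0.0313, 0.0874]
eef_rot: [-0.045, 0.923, 0.02, 0.383]
contact_force: [-3.9, 1.8, 6.8]
opening: 0.588
finger_force: 25.0
```

>>> {"method": "step_arm", "body": {
  "increments": [
    [[0.04,0,0],[0,0,0]],
    [[0,0,0],[0,0,0]],
    [[0,0,0],[0,0,0]],
    [[0,0,0],[0,0,0]],
    [[0,0,0],[0,0,0]],
    [[0,0,0],[0,0,0]],
    [[0,0,0],[0,0,0]],
    [[0,0,0],[0,0,0]],
    [[0,0,0],[0,0,0]],
    [[0,0,0],[0,0,0]]
  ]
}}

```text
clock: 24.5
tool_pos: [0.6693, 0.0314, 0.0874]
eef_rot: [-0.045, 0.923, 0.021, 0.383]
contact_force: [-3.3, 1.7, 8.1]
opening: 0.587
finger_force: 25.0
```

>>> {"method": "step_arm", "body": {
  "increments": [
    [[0.04,0,0.03],[0,0,0]],
    [[0,0,0],[0,0,0]],
    [[0.04,0,0.03],[0,0,0]],
    [[0,0,0],[0,0,0]],
    [[0.04,0,0],[0,0,0]],
    [[0,0,0],[0,0,0]],
    [[0,0,0],[0,0,0]],
    [[0,0,0],[0,0,0]],
    [[0,0,0],[0,0,0]],
    [[0,0,0],[0,0,0]]
  ]
}}

```text
clock: 25.5
tool_pos: [0.67, 0.0314, 0.0875]
eef_rot: [-0.046, 0.923, 0.021, 0.382]
contact_force: [-4.3, 1.0, 6.6]
opening: 0.587
finger_force: 25.0
```

>>> {"method": "step_arm", "body": {
  "increments": [
    [[0.04,0,0],[0,0,0]],
    [[0,0,0],[0,0,0]],
    [[0.04,0,0],[0,0,0]],
    [[0,0,0],[0,0,0]],
    [[0,0,0],[0,0,0]],
    [[0,0,0],[0,0,0]],
    [[0,0,0],[0,0,0]],
    [[0,0,0],[0,0,0]],
    [[0,0,0],[0,0,0]],
    [[0,0,0],[0,0,0]]
  ]
}}

```text
clock: 26.5
tool_pos: [0.6708, 0.0314, 0.0875]
eef_rot: [-0.046, 0.923, 0.021, 0.382]
contact_force: [-4.5, 1.6, 8.2]
opening: 0.589
finger_force: 25.0
```

>>> {"method": "step_arm", "body": {
  "increments": [
    [[0.04,0,0.02],[0,0,0]],
    [[0,0,0],[0,0,0]],
    [[0.04,0,0],[0,0,0]],
    [[0,0,0],[0,0,0]],
    [[0,0,0],[0,0,0]],
    [[0,0,0],[0,0,0]],
    [[0,0,0],[0,0,0]],
    [[0,0,0],[0,0,0]],
    [[0,0,0],[0,0,0]],
    [[0,0,0],[0,0,0]]
  ]
}}

```text
clock: 27.5
tool_pos: [0.6715, 0.0314, 0.0876]
eef_rot: [-0.046, 0.923, 0.021, 0.382]
contact_force: [-5.1, 2.0, 6.6]
opening: 0.587
finger_force: 25.0
```

```bash
cat > own.py <<'E'
from h import *
Q=Ro.from_euler("Z",PSI,degrees=True); lo=np.array([.66004,.04336,0])
im,d,c=snap("side"); W=pts(d,c); L=Q.inv().apply((W-lo).reshape(-1,3)).reshape(W.shape)
m=(abs(L[...,0])<.04)&(L[...,1]<-.03)&(L[...,1]>-.052)&(L[...,2]>.023)&(L[...,2]<.14); P=L[m]
A=np.c_[P[:,[0,2]],np.ones(len(P))]; print(len(P),"side y=x,z,1",np.linalg.lstsq(A,P[:,1],rcond=None)[0].round(4),np.percentile(P,[3,50,97],axis=0).round(4).tolist())
for z0 in np.arange(.02,.14,.015):
    k=(P[:,2]>=z0)&(P[:,2]<z0+.015)
    if k.sum()>5: print(z0.round(3),P[k,0].min().round(4),P[k,0].max().round(4),k.sum())
cv2.imwrite("pics/own_%d.png"%int(r.get_state()["clock"]*100),cv2.resize(im[150:300,270:400,::-1],(520,600),interpolation=cv2.INTER_CUBIC))
print(r.get_state()["moment"].round(2))
E
python3 chk.py; python3 own.py; ls pics
```

```text
27.5 0.5870691256446534 [ 0.58  1.45 -1.41  2.21  2.37  1.39 -0.1 ] [0.67153051 0.03144973 0.08755451]
shift cm [-13.22  -1.36   2.91] turn deg [-0.17 -0.05 -0.34] F [-5.1  2.   6.6]
shift cm [-6.25 -0.7   0.91] turn deg [-0.17 -0.05 -0.34] F [-5.1  2.   6.6]
shift cm [-1.27 -0.23  0.51] turn deg [-0.17 -0.05 -0.34] F [-5.1  2.   6.6]
shift cm [-0.38 -0.14  0.01] turn deg [-0.17 -0.05 -0.34] F [-5.1  2.   6.6]
410 side y=x,z,1 [-0.0457  0.0351 -0.041 ] [[-0.028, -0.0494, 0.0275], [0.0056, -0.0385, 0.063], [0.0303, -0.0318, 0.135]]
0.02 -0.0321 0.0258 46
0.035 -0.0319 0.0263 82
0.05 -0.0294 0.0393 96
0.065 -0.0271 0.031 53
0.08 -0.0145 0.0226 23
0.095 0.0039 0.0283 28
0.11 0.0033 0.0282 35
0.125 -0.0022 0.0285 47
[0.45 0.67 0.35]
both.png
crop.png
in.png
mid.png
mid2.png
own_2755.png
pre.png
side0.png
top0.png
```

View pics/own_2755.png

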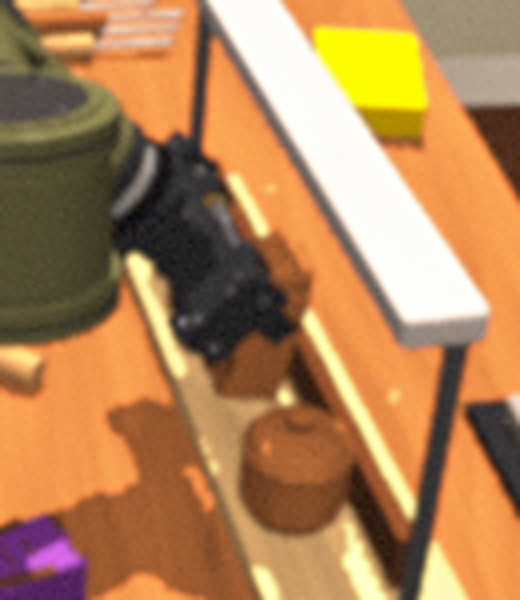

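The owl has pitched in the pads: its base edge at (215,380)–(280,395) lags behind while its head leans over the rail, because it was dragged with too much downward load. I'll lift it, pull back, measure the tilt and take it out with the tool.

>>> {"method": "step_arm", "body": {
  "increments": [
    [[-0.2,0,0.1],[0,0,0]],
    [[-0.2,0,0.2],[0,0,0]],
    [[-0.3,0,0.3],[0,0,0]],
    [[-0.3,0,0.3],[0,0,0]],
    [[-0.3,-0.1,0.3],[0,0,0]],
    [[-0.3,-0.1,0.2],[0,0,0]],
    [[0,0,0],[0,0,0]],
    [[0,0,0],[0,0,0]],
    [[0,0,0],[0,0,0]],
    [[0,0,0],[0,0,0]]
  ],
  "grip_force": 40
}}

```text
clock: 28.55
tool_pos: [0.6568, 0.0271, 0.101]
eef_rot: [-0.044, 0.923, 0.018, 0.382]
contact_force: [-0.8, -0.1, -1.9]
opening: 0.588
finger_force: 40.0
```

```bash
cat > tilt.py <<'E'
from h import *
Q=Ro.from_euler("Z",PSI,degrees=True); lo=np.array([.66004,.04336,0])
im,d,c=snap("side"); W=pts(d,c); L=Q.inv().apply((W-lo).reshape(-1,3)).reshape(W.shape)
hs=cv2.cvtColor(im,cv2.COLOR_RGB2HSV)
m=(L[...,0]<.06)&(L[...,0]>-.06)&(L[...,1]<-.028)&(L[...,1]>-.052)&(L[...,2]>.0225)&(L[...,2]<.16)&(hs[...,2]>60)
m&=~((L[...,0]>.021)&(L[...,2]<.068))
P=L[m]
for z0 in np.arange(.02,.16,.01):
    k=(P[:,2]>=z0)&(P[:,2]<z0+.01)
    if k.sum()>5: print(z0.round(3),"x",P[k,0].min().round(4),P[k,0].max().round(4),"y med",np.median(P[k,1]).round(4),k.sum())
# bottom edge of the side face: lowest z per x bin
X=[];Z=[]
for x0 in np.arange(-.045,.02,.005):
    k=(P[:,0]>=x0)&(P[:,0]<x0+.005)
    if k.sum()>3: X.append(x0+.0025);Z.append(P[k,2].min())
print("bottom",np.c_[X,Z].round(4).tolist())
E
python3 chk.py; python3 tilt.py
```

```text
28.55 0.5876355567047682 [ 0.59  1.42 -1.41  2.25  2.35  1.41 -0.14] [0.65679805 0.02708564 0.10099946]
shift cm [-11.75  -0.92   1.56] turn deg [ 0.02 -0.02 -0.04] F [-0.8 -0.1 -1.9]
shift cm [-4.78 -0.26 -0.44] turn deg [ 0.02 -0.02 -0.04] F [-0.8 -0.1 -1.9]
shift cm [ 0.2   0.21 -0.84] turn deg [ 0.02 -0.02 -0.04] F [-0.8 -0.1 -1.9]
shift cm [ 1.1   0.29 -1.34] turn deg [ 0.02 -0.02 -0.04] F [-0.8 -0.1 -1.9]
0.03 x -0.0375 -0.0049 y med -0.0408 11
0.04 x -0.0481 -0.0017 y med -0.0411 50
0.05 x -0.0444 0.0002 y med -0.0414 42
0.06 x -0.0437 0.001 y med -0.0421 46
0.07 x -0.0432 0.0047 y med -0.042 54
0.08 x -0.0409 0.0056 y med -0.0423 42
0.09 x -0.0331 0.0061 y med -0.0419 16
0.1 x -0.0285 0.008 y med -0.0433 7
0.11 x -0.0095 0.0108 y med -0.0423 21
0.12 x -0.007 0.0112 y med -0.0414 21
0.13 x -0.0155 0.0134 y med -0.0396 27
0.14 x -0.0192 0.0135 y med -0.0375 47
0.15 x -0.0172 -0.0008 y med -0.0348 9
bottom [[-0.0425, 0.0415], [-0.0375, 0.0398], [-0.0325, 0.0389], [-0.0275, 0.0393], [-0.0225, 0.0369], [-0.0175, 0.0372], [-0.0125, 0.0351], [-0.0075, 0.0374], [-0.0025, 0.0354], [0.0025, 0.0513], [0.0075, 0.0864], [0.0125, 0.1178]]
```

>>> {"method": "step_arm", "body": {
  "increments": [
    [[0,0,0],[0.2,-1.5,0]],
    [[0,0,0],[0.2,-1.5,0]],
    [[0,0.05,0],[0.2,-1.5,0]],
    [[0,0.05,0],[0.1,-1.5,0]],
    [[0,0.05,0],[0.1,-1.5,0]],
    [[0,0.05,0],[0.1,-1.5,0]],
    [[0,0,0],[0,0,0]],
    [[0,0,0],[0,0,0]],
    [[0,0,0],[0,0,0]],
    [[0,0,0],[0,0,0]]
  ]
}}

```text
clock: 29.6
tool_pos: [0.657, 0.0291, 0.1016]
eef_rot: [-0.042, 0.89, 0.022, 0.454]
contact_force: [-0.2, 0.1, -1.1]
opening: 0.589
finger_force: 40.0
```

```bash
python3 chk.py; python3 tilt.py
```

```text
29.6 0.5894669123428685 [ 0.58  1.51 -1.37  2.34  2.6   1.54 -0.21] [0.65702853 0.0290785  0.10155067]
shift cm [-11.77  -1.12   1.51] turn deg [-0.88  9.01 -0.05] F [-0.2  0.1 -1.1]
shift cm [-4.8  -0.46 -0.49] turn deg [-0.88  9.01 -0.05] F [-0.2  0.1 -1.1]
shift cm [ 0.18  0.01 -0.89] turn deg [-0.88  9.01 -0.05] F [-0.2  0.1 -1.1]
shift cm [ 1.07  0.09 -1.39] turn deg [-0.88  9.01 -0.05] F [-0.2  0.1 -1.1]
0.03 x -0.0379 0.0034 y med -0.0395 18
0.04 x -0.0381 0.0061 y med -0.0399 45
0.05 x -0.0364 0.0055 y med -0.0399 43
0.06 x -0.0378 0.0072 y med -0.0401 43
0.07 x -0.0368 0.0068 y med -0.0401 42
0.08 x -0.0381 0.0066 y med -0.0394 35
0.09 x -0.0357 0.0079 y med -0.0406 21
0.1 x -0.003 0.0061 y med -0.0406 8
0.11 x -0.0156 0.0094 y med -0.0403 21
0.12 x -0.0206 0.0083 y med -0.0391 37
0.13 x -0.0305 0.0085 y med -0.0375 39
0.14 x -0.0299 0.0064 y med -0.0354 53
0.15 x -0.017 -0.0066 y med -0.0341 7
bottom [[-0.0375, 0.0352], [-0.0325, 0.037], [-0.0275, 0.0228], [-0.0225, 0.0384], [-0.0175, 0.037], [-0.0125, 0.0389], [-0.0075, 0.0391], [-0.0025, 0.0367], [0.0025, 0.0385], [0.0075, 0.0449]]
```

Now upright within about 1° and centred (y −13.8 mm). I'll lower it with light contact and a firmer grip.

>>> {"method": "step_arm", "body": {
  "increments": [
    [[0.2,0.02,-0.2],[0,0,0]],
    [[0.2,0.02,-0.2],[0,0,0]],
    [[0.2,0.02,-0.2],[0,0,0]],
    [[0.2,0.02,-0.2],[0,0,0]],
    [[0.2,0.02,-0.2],[0,0,0]],
    [[0,0,-0.2],[0,0,0]],
    [[0,0,-0.1],[0,0,0]],
    [[0,0,-0.1],[0,0,0]],
    [[0,0,0],[0,0,0]],
    [[0,0,0],[0,0,0]]
  ]
}}

```text
clock: 30.65
tool_pos: [0.6667, 0.0302, 0.0872]
eef_rot: [-0.042, 0.89, 0.022, 0.454]
contact_force: [0.3, 0.2, -1.5]
opening: 0.589
finger_force: 40.0
```

>>> {"method": "step_arm", "body": {
  "increments": [
    [[0,0,-0.05],[0,0,0]],
    [[0,0,0],[0,0,0]],
    [[0,0,0],[0,0,0]],
    [[0,0,0],[0,0,0]],
    [[0,0,0],[0,0,0]],
    [[0,0,0],[0,0,0]],
    [[0,0,0],[0,0,0]],
    [[0,0,0],[0,0,0]],
    [[0,0,0],[0,0,0]],
    [[0,0,0],[0,0,0]]
  ]
}}

```text
clock: 31.65
tool_pos: [0.6667, 0.0302, 0.0866]
eef_rot: [-0.042, 0.89, 0.022, 0.454]
contact_force: [0.6, 0.1, -2.2]
opening: 0.587
finger_force: 40.0
```

>>> {"method": "step_arm", "body": {
  "increments": [
    [[0,0,-0.05],[0,0,0]],
    [[0,0,0],[0,0,0]],
    [[0,0,0],[0,0,0]],
    [[0,0,0],[0,0,0]],
    [[0,0,0],[0,0,0]],
    [[0,0,0],[0,0,0]],
    [[0,0,0],[0,0,0]],
    [[0,0,0],[0,0,0]],
    [[0,0,0],[0,0,0]],
    [[0,0,0],[0,0,0]]
  ]
}}

```text
clock: 32.65
tool_pos: [0.6669, 0.0302, 0.0865]
eef_rot: [-0.042, 0.89, 0.022, 0.454]
contact_force: [-1.6, -0.6, 2.0]
opening: 0.586
finger_force: 40.0
```

>>> {"method": "step_arm", "body": {
  "increments": [
    [[0,0,0.03],[0,0,0]],
    [[0,0,0],[0,0,0]],
    [[0.1,0.01,0],[0,0,0]],
    [[0.1,0.01,0],[0,0,0]],
    [[0.1,0.01,0],[0,0,0]],
    [[0.1,0.01,0],[0,0,0]],
    [[0.1,0.01,0],[0,0,0]],
    [[0,0,0],[0,0,0]],
    [[0,0,0],[0,0,0]],
    [[0,0,0],[0,0,0]]
  ]
}}

```text
clock: 33.65
tool_pos: [0.6718, 0.0309, 0.0865]
eef_rot: [-0.042, 0.89, 0.022, 0.454]
contact_force: [-1.6, 0.6, 3.0]
opening: 0.585
finger_force: 40.0
```

```bash
python3 chk.py; python3 tilt.py
```

```text
33.65 0.5850691530770086 [ 0.58  1.53 -1.35  2.29  2.63  1.5  -0.18] [0.67180428 0.03091437 0.08648175]
shift cm [-13.25  -1.3    3.02] turn deg [-0.9   9.   -0.09] F [-1.6  0.6  3. ]
shift cm [-6.28 -0.64  1.02] turn deg [-0.9   9.   -0.09] F [-1.6  0.6  3. ]
shift cm [-1.3  -0.17  0.62] turn deg [-0.9   9.   -0.09] F [-1.6  0.6  3. ]
shift cm [-0.4  -0.09  0.12] turn deg [-0.9   9.   -0.09] F [-1.6  0.6  3. ]
0.02 x -0.0344 0.0197 y med -0.0387 31
0.03 x -0.0215 0.0193 y med -0.0395 40
0.04 x -0.0229 0.0206 y med -0.0391 45
0.05 x -0.0232 0.0208 y med -0.0386 43
0.06 x -0.022 0.0219 y med -0.0398 41
0.07 x -0.0189 0.0213 y med -0.0397 27
0.08 x -0.0153 0.0241 y med -0.0389 9
0.09 x 0.0062 0.0221 y med -0.0402 16
0.1 x -0.001 0.025 y med -0.0387 27
0.11 x -0.0127 0.022 y med -0.0376 35
0.12 x -0.0176 0.0255 y med -0.037 45
0.13 x -0.0101 0.0192 y med -0.0338 32
0.15 x -0.0442 -0.0282 y med -0.0336 9
bottom [[-0.0425, 0.149], [-0.0225, 0.0226], [-0.0175, 0.0235], [-0.0125, 0.0242], [-0.0075, 0.0252], [-0.0025, 0.0226], [0.0025, 0.0259], [0.0075, 0.0258], [0.0125, 0.024], [0.0175, 0.025]]
```

>>> {"method": "step_arm", "body": {
  "increments": [
    [[0.05,0,0.02],[0,0,0]],
    [[0,0,0],[0,0,0]],
    [[0.05,0.01,0],[0,0,0]],
    [[0,0,0],[0,0,0]],
    [[0.05,0,0],[0,0,0]],
    [[0,0,0],[0,0,0]],
    [[0,0,0],[0,0,0]],
    [[0,0,0],[0,0,0]],
    [[0,0,0],[0,0,0]],
    [[0,0,0],[0,0,0]]
  ]
}}

```text
clock: 34.7
tool_pos: [0.6732, 0.0308, 0.0865]
eef_rot: [-0.042, 0.89, 0.022, 0.454]
contact_force: [-3.1, 0.4, 2.0]
opening: 0.587
finger_force: 40.0
```

>>> {"method": "step_arm", "body": {
  "increments": [
    [[0.05,0,0],[0,0,0]],
    [[0,0,0],[0,0,0]],
    [[0.03,0,0],[0,0,0]],
    [[0,0,0],[0,0,0]],
    [[0,0,0],[0,0,0]],
    [[0,0,0],[0,0,0]],
    [[0,0,0],[0,0,0]],
    [[0,0,0],[0,0,0]],
    [[0,0,0],[0,0,0]],
    [[0,0,0],[0,0,0]]
  ]
}}

```text
clock: 35.7
tool_pos: [0.6732, 0.0308, 0.0865]
eef_rot: [-0.043, 0.89, 0.022, 0.453]
contact_force: [-7.4, 0.4, 4.4]
opening: 0.584
finger_force: 40.0
```

>>> {"method": "step_arm", "body": {
  "increments": [
    [[0,0,0],[0,0,0]],
    [[0,0,0],[0,0,0]],
    [[0,0,0],[0,0,0]],
    [[0,0,0],[0,0,0]],
    [[0,0,0],[0,0,0]],
    [[0,0,0],[0,0,0]],
    [[0,0,0],[0,0,0]],
    [[0,0,0],[0,0,0]],
    [[0,0,0],[0,0,0]],
    [[0,0,0],[0,0,0]]
  ],
  "fingers": 1
}}

```text
clock: 36.7
tool_pos: [0.674, 0.0308, 0.0866]
eef_rot: [-0.042, 0.89, 0.022, 0.454]
contact_force: [-0.2, -0.2, -0.5]
opening: 1.001
finger_force: 0.0
```

```bash
python3 tilt.py; python3 -c "
from h import *
s=r.get_state();T=Ro.from_quat(s['eef_rot']).as_matrix();print(T.round(3).tolist(),s['opening'],s['contact_force'])"
```

```text
0.02 x -0.0458 0.0204 y med -0.0387 31
0.03 x -0.0206 0.0196 y med -0.0396 39
0.04 x -0.0217 0.0194 y med -0.0391 45
0.05 x -0.023 0.0209 y med -0.0401 35
0.06 x -0.0217 -0.0013 y med -0.0404 21
0.09 x -0.0019 0.0237 y med -0.039 23
0.1 x 0.0015 0.0221 y med -0.0387 23
0.11 x -0.0047 0.0219 y med -0.0377 25
0.12 x -0.0119 0.0209 y med -0.0371 40
0.13 x -0.0153 0.0201 y med -0.0327 31
0.15 x -0.0424 -0.0358 y med -0.0386 14
bottom [[-0.0425, 0.1498], [-0.0375, 0.1511], [-0.0225, 0.023], [-0.0175, 0.0229], [-0.0125, 0.0268], [-0.0075, 0.023], [-0.0025, 0.0296], [0.0025, 0.0242], [0.0075, 0.0242], [0.0125, 0.0237], [0.0175, 0.0257]]
[[-0.585, -0.095, 0.806], [-0.056, 0.995, 0.077], [-0.809, 0.0, -0.587]] 0.9982027718235038 [-0.0802652   1.13097353 -0.94652117]
```

>>> {"method": "step_arm", "body": {
  "increments": [
    [[-0.4,-0.04,0.3],[0,0,0]],
    [[-0.8,-0.08,0.6],[0,0,0]],
    [[-1.2,-0.11,0.9],[0,0,0]],
    [[-1.2,-0.11,0.9],[0,0,0]],
    [[-1.2,-0.12,0.9],[0,0,0]],
    [[-1.2,-0.12,0.8],[0,0,0]],
    [[-1.2,-0.11,0.8],[0,0,0]],
    [[-1.2,-0.11,0.8],[0,0,0]],
    [[-1.2,-0.11,0.8],[0,0,0]],
    [[-1.2,-0.11,0.8],[0,0,0]]
  ]
}}

```text
clock: 37.75
tool_pos: [0.5854, 0.0197, 0.1623]
eef_rot: [-0.043, 0.893, 0.022, 0.448]
contact_force: [0.4, 0.3, 0.5]
opening: 0.999
finger_force: 0.0
```

```bash
cp tilt.py t2.py; sed -i 's/m&=~.*/pass/' t2.py; python3 t2.py; python3 - <<'E'
from h import *
o=[]
for n,(x0,y0,x1,y1) in(("side",(200,100,400,320)),("top",(130,80,400,230))):
    im,d,c=snap(n); o.append(cv2.resize(im[y0:y1,x0:x1,::-1],(400,440) if n=="side" else (400,222),interpolation=cv2.INTER_CUBIC))
    W=pts(d,c); Q=Ro.from_euler("Z",PSI,degrees=True); L=Q.inv().apply((W-np.array([.66004,.04336,0])).reshape(-1,3)).reshape(W.shape)
    for s in(1,-1):
        m=(L[...,2]>.05)&(L[...,2]<.113)&(L[...,0]<.015)&(L[...,0]>-.06)&(abs(L[...,1]*s-.13)<.06);P=L[m]; print(n,s,P.min(0).round(4),P.max(0).round(4))
    m=(abs(L[...,1]+.0135)<.022)&(L[...,2]>.03)&(L[...,2]<.09)&(L[...,0]<-.01)&(L[...,0]>-.035); P=L[m]
    if len(P)>20: A=np.c_[P[:,1:],np.ones(len(P))]; print("face",len(P),np.linalg.lstsq(A,P[:,0],rcond=None)[0].round(4))
o[1]=np.pad(o[1],((0,218),(0,0),(0,0))); cv2.imwrite("pics/end.png",np.hstack(o))
E
```

```text
0.02 x -0.0222 0.026 y med -0.0398 39
0.03 x -0.02 0.0263 y med -0.0399 48
0.04 x -0.022 0.024 y med -0.0394 44
0.05 x -0.0226 0.026 y med -0.039 52
0.06 x -0.022 0.0382 y med -0.0399 66
0.07 x -0.0222 0.022 y med -0.0391 48
0.08 x -0.0225 0.0198 y med -0.0395 44
0.09 x -0.0225 0.0222 y med -0.0398 51
0.1 x -0.0206 0.0218 y med -0.0387 49
0.11 x -0.021 0.0227 y med -0.0379 48
0.12 x -0.0206 0.0213 y med -0.0359 57
0.13 x -0.0133 0.0207 y med -0.0333 30
bottom [[-0.0225, 0.0237], [-0.0175, 0.0239], [-0.0125, 0.0248], [-0.0075, 0.0233], [-0.0025, 0.023], [0.0025, 0.0239], [0.0075, 0.0233], [0.0125, 0.0249], [0.0175, 0.023]]
side 1 [-0.0396  0.0751  0.0508] [0.0103 0.1445 0.1083]
side -1 [-0.0497 -0.1824  0.0501] [ 0.0149 -0.1164  0.1011]
face 87 [-0.001  -0.0104 -0.0198]
top 1 [-0.0407  0.0793  0.0501] [0.0119 0.1542 0.1117]
top -1 [-0.0499 -0.1795  0.0504] [ 0.0149 -0.1074  0.1044]
face 66 [-0.0031 -0.0111 -0.0211]
```

View pics/end.png

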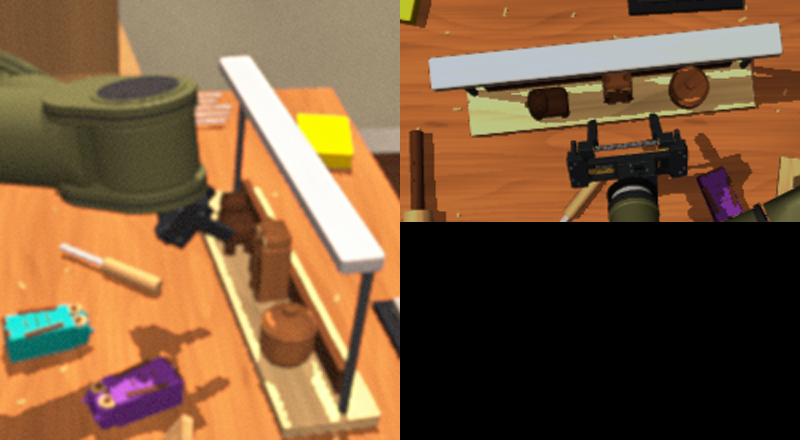

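The final view shows the owl upright at (272,260), facing the open front. It sits against the rail midway between bear and box, which have not moved, and the gripper is clear.

```bash
python3 -c "
from plant import r
print(r.finish_job())"
```

```text
the job is handed in; nothing more can be done
None
```

The job is handed in at 38 s of the 64 s. The owl stands upright within about 1°, midway between bear and box and facing the open front. It was pressed to the rail with about 7 N and released; its back measures within about 1 mm of the rail. It had tipped about 9° in the grip on the first press, so I lifted it, straightened it and pressed again. I saw no contact with the lamp, and the bear and box measure where they started.

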